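# Let the battery out and ease the lid shut

## Robot

A 6-joint arm with a two-finger parallel gripper is mounted at the origin on the work surface. World frame = base frame: x ahead of the robot, y to its left, z up, the work surface at z = 0. Lengths are in mm, angles in rad, forces in N, time in s.
With the tool pointing down it reaches from about 250 to 800 mm from the base axis. Payload 8.5 kg.
Tool frame: the origin (TCP) lies on the centre line of the jaws, within the pads' length; the fingertips stand 11 mm ahead of it and the grasp point (between the pads) lies 8 mm behind it; z points along the fingers, y is the line along which they close (so a half turn about z gives the same grasp; the last joint's range is limited). The gripper opens to 85 mm and grips with 20 to 120 N. Pads are 22 mm wide; open, the fingers measure 114 mm over their backs; the gripper's body (76 mm by 85 mm) begins 54 mm behind the grasp point. The pads swing forward as they close: fully open they stand 13 mm farther back than shut.
Start: joints at [-1.296, 0.238, -0.013, 1.319, 0, 1.571], TCP at [142.448, -505.261, 242.276] pointing down, gripper open.
Joint ranges: [-2.66, 2.66], [-1.03, 1.9], [-1.14, 1.46], [-1.82, 2.27], [-1.45, 1.34], [-3.14, 3.14]. Speed limits (rad/s): [2.22, 2.22, 2.79, 3.14, 3.14, 3.14].

## Interface

Orientations are given as a unit quaternion [w, x, y, z].
In Python, from workcell import ctrl, effector, status, vision, models gives the robot as it stands. Calls block until the motion is done:
- ctrl.reach(position, orientation): joint-space move of the TCP to a pose.
- ctrl.move_l(position, frame=None, v=150, f_stop=None): straight line of the TCP; frame=None keeps the orientation; v is the mean speed in mm/s. With f_stop (N) it stops when the force on the tool has changed by that much, and returns True; else False.
- ctrl.goto_joints(angles): joint-space move.
- effector.open_jaws() and effector.close(grasp_force=None): open the fingers fully, or close them until they stop; grasp_force is the grip in N (None keeps the last).
- ctrl.sleep(seconds).
- ctrl.solve_ik(position, orientation): joint angles nearest the present ones, or None.
- status.read_state(): the state.
- vision.get_image(name): name is "scene" or "side" or "wrist"; returns a dict with "image" (420x560x3 uint8, red, green, blue), "intrinsics" (3x3 intrinsics, pixels), "k1" (the pictures are not rectified: a ray, as slopes to the right and down, at radius r is drawn at 1 + k1 r^2 times it, then the intrinsics apply), "world_to_cam" (4x4, takes a point from world to camera coordinates); the wrist camera has in their place "mount" (4x4, takes a point from camera to tool coordinates, whose origin is the TCP and whose axes are the flange's). Camera axes: x right, y up, looking along -z (the intrinsics and any distortion apply to the point x, -y, -z); pixel columns grow to the right and rows downward; lengths in mm; the calibration is good to about 2 mm. A picture is of the moment at which its call begins: read the wrist's pose just before it. There is no depth.
A pose or a line that the arm cannot do raises ctrl.IKError and nothing moves.
- ctrl.hand_in(): hands the job in; it is judged then, once.
Trained networks look in the newest picture that a camera, given by its name, has taken for a name from the list of things; names that differ only in an ending like _2 or _b are one class to them, and where a whole thing is asked for, a point or a joint stands for the part that bears it (a point fixed in the world has none). Each returns a list of dicts, best first, with "confidence" (0 to 1); they miss things now and then, are a little off and sometimes report something else, mostly with a low value. They report only what shows in the picture. A call takes as long as a camera call.
- models.boxes_of(camera, target): "box" ([left, top, right, bottom] in pixels, round what is visible of it).
- models.outline_of(camera, target): "region" (420x560 bool, what is visible of it) and "box" ([left, top, right, bottom] in pixels, round what is visible of it).
- models.spot_point(camera, target): "location" ([column, row] in pixels: a listed point, or the origin of a listed thing).
The state is a dict: "t": time; "joint_pos": joint angles; "joint_velocities": joint speeds; "tau": joint torques, N m; "ee_pos": TCP position; "tcp_rot": TCP orientation; "force": force on the tool from outside, world axes, zero at the start; "torque": the same for the moment, N m; "gripper_width": opening from 0.0 (shut) to 1.0 (fully open); "finger_force": force on a finger pad.
Only numpy, scipy, OpenCV 4.12 (cv2) and the standard library are available. Lean on these libraries where they do the work, as an engineer would, in place of code of your own. Each camera call takes 0.05 s, during which the arm holds its last target. There are 200 camera calls.

## Task

A spare battery for the game controller is waiting in the dispenser. With your fingertips, press the dispenser's lever all the way down so that its clear lid lifts fully, and keep it down until the cell has rolled out and come to rest in the tray; then ease the lever back up gently so that the lid shuts without slamming, and move clear. Work by the lever alone: do not touch the lid or the cell, do not pick anything up, and leave everything else as it stands.

Things in the scene. Friction and masses are not known exactly. Their poses are not given: they have to be found in the camera images.
- dispenser: Battery dispenser, a fixed aluminium box on the shelf; origin at the centre of its underside under the hopper, x points from the tray end to the back, y towards the lever, z up. Hopper: x from -5 to 70 mm, 72 mm wide (y +-36), 112 mm high, with a grey floor that slopes down (23 deg) to an open tray at the -x end (x -106 to -30, inside y +-32, walls 42 mm high, floor 14 to 25 mm above the shelf). The lever sticks out to 160 mm to +y.
- lid (a joint): Hinge of the clear lid that covers the hopper's top and front; rad, 0 shut, 0.9 fully up. Linked to the lever: always twice the lever's angle. A spring and its weight shut it, and it slams if the lever is let go.
- lid_edge (a point): Middle of the upper front edge (steel bead) of the clear plastic lid: a 66 x 74 mm top plate with a 72 mm deep front plate, hinged at the hopper's back 116 mm above the shelf; this edge lies 66 mm from the hinge. Raised, it is about 170 mm above the shelf and more than 80 mm from the lever's pad.
- lever (a joint): Hinge of the lever; rad, 0 up (at rest), 0.45 fully down (end stop). It springs back up: about 3 N on the pad starts it moving, about 6 N holds it down.
- lever_pad (a point): Centre of the upper face of the lever's pad, a black 30 x 30 x 6 mm plate at the end of a flat steel arm, 95 mm from the lever's pivot (an axis along the dispenser's x, 82 mm above the shelf). At rest it is about 104 mm above the shelf, tilted 0.2 rad up outward; fully down it is about 41 mm lower and tilted 0.25 rad the other way, with sideways drift under 5 mm.
- cell_center (a point): Centre of the single loose battery cell, a cylinder 26 mm in diameter and 48 mm long lying along the dispenser's y, black sleeve and steel ends, about 65 g. It starts in the hopper against the lid's front plate and rolls into the tray by itself when the lid is up.
- rack: Aluminium rack with five slots, fixed, 100 x 166 x 56 mm, origin centre of underside.
- cart_a: White cartridge 86 x 16 x 96 mm standing loose in a rack slot; origin centre of underside.
- cart_b: Second white cartridge standing loose in the rack, same size; origin centre of underside.
- console: Black retro console, fixed, 200 x 250 x 70 mm, origin centre of underside.
- power (a joint): Travel of the console's power button; m, 0 up, 0.005 pressed.
- coaster: Round glass coaster with rubber feet, loose, 92 mm across, 9 mm high, lying beside the dispenser near the lever; origin centre of underside.
- spare: White cartridge lying flat and loose behind the lever, 94 x 86 x 16 mm; origin under its wider part.
- mug: White mug, loose, 80 mm across, 92 mm high; origin centre of underside.
- gamepad: Grey game controller, loose, 55 x 125 x 31 mm; origin centre of underside.
- cell: The battery cell's body (its origin is the same point as cell_center; its own axes turn as it rolls).

How it is judged:
By the outcome, as a careful person would: the job done as asked, in the order asked, and still so for the second after the job is handed in, with the robot touching nothing.
It also fails if it takes over 40 s, if anything falls off the work surface, if the arm or the gripper's body presses on something with over 40 N, if the wrist force passes 120 N, or if a joint passes its speed limit or range.

## Working session

There is one attempt and no reset: what is moved stays moved. The work goes in short steps, each a Python script; the robot and the scene stay as the last script left them, time stands still between calls to the robot, and variables do not carry over. Pictures are saved under pics/ and viewed, at most 10 in all, crops included, and the job is handed in when it is done.

```bash
mkdir -p pics; ls; cat > h.py <<'E'
import numpy as np, cv2
from scipy.optimize import least_squares
from workcell import ctrl, effector, status, vision, models
def proj(im,P):
    T=np.array(im["world_to_cam"]);K=np.array(im["intrinsics"])
    p=(T[:3,:3]@np.asarray(P,float).reshape(-1,3).T).T+T[:3,3]
    s=np.c_[p[:,0],-p[:,1]]/(-p[:,2:3]); s=s*(1+im["k1"]*(s**2).sum(1,keepdims=True))
    return s@K[:2,:2].T+K[:2,2]
def tri(obs):
    f=lambda P:np.concatenate([(proj(im,P)[0]-px) for im,px in obs])
    r=least_squares(f,[450,-200,80]); return r.x,np.abs(r.fun).max()
E
python3 - <<'E'
from h import *
ims={}
for c in("scene","side"):
    ims[c]=vision.get_image(c); cv2.imwrite(f"pics/{c}0.png",cv2.cvtColor(ims[c]["image"],cv2.COLOR_RGB2BGR))
    print(c,np.round(np.linalg.inv(ims[c]["world_to_cam"])[:3,3]))
for t in("lever_pad","lid_edge","cell_center","dispenser","coaster","spare","mug","rack","console","gamepad"):
    o=[]
    for c in ims:
        r=models.spot_point(c,t)
        print(t,c,[(np.round(x["location"]),round(x["confidence"],2)) for x in r[:2]])
        if r:o.append((ims[c],np.array(r[0]["location"])))
    if len(o)==2: print("   ",*[np.round(v,1) for v in tri(o)])
print(status.read_state())
E
```

```text
pics
scene [1237.  683.  857.]
side [-657.   49. 1159.]
lever_pad scene [(array([338., 231.]), 0.62)]
lever_pad side [(array([213., 227.]), 0.57)]
    [506.5 184.4 108.7] 2.2
lid_edge scene [(array([303., 206.]), 0.81)]
lid_edge side [(array([259., 221.]), 0.38)]
    [509.7  42.1 123.3] 2.3
cell_center scene []
cell_center side []
dispenser scene [(array([300., 233.]), 0.84), (array([300., 205.]), 0.38)]
dispenser side []
coaster scene [(array([350., 240.]), 0.64)]
coaster side [(array([224., 272.]), 0.92)]
    [409.5 161.8   2.3] 0.8
spare scene [(array([307., 267.]), 0.71)]
spare side [(array([225., 228.]), 0.74)]
    [605.7 157.6   8.6] 1.9
mug scene [(array([192., 221.]), 0.72)]
mug side [(array([348., 198.]), 0.77), (array([226., 227.]), 0.51)]
    [ 735.2 -273.3    3.9] 0.0
rack scene [(array([423., 319.]), 0.95)]
rack side [(array([121., 257.]), 0.68)]
    [506.2 491.3  -6.8] 2.9
console scene [(array([203., 173.]), 0.76)]
console side [(array([431., 233.]), 0.76)]
    [ 528.8 -511.2    6.3] 1.1
gamepad scene [(array([312., 318.]), 0.59), (array([336., 232.]), 0.32)]
gamepad side [(array([190., 207.]), 0.77)]
    [729.4 287.7   4.8] 1.3
{'t': 1.1, 'joint_pos': array([-1.29602043e+00,  2.38220128e-01, -1.34747095e-02,  1.31917637e+00,
        1.67820613e-05,  1.57083129e+00]), 'joint_velocities': array([-1.81886244e-03, -9.68882182e-05, -8.75083398e-04,  5.89003371e-05,
        1.69280420e-03, -6.10865749e-04]), 'tau': array([-1.30831806e-03, -5.38591683e+01,  3.46695006e+01,  2.99514715e-03,
        3.87779462e-07,  7.30016367e-07]), 'ee_pos': array([ 142.4485781 , -505.28570031,  242.27551423]), 'tcp_rot': array([-3.82356620e-05,  9.90579505e-01,  1.36938831e-01,  3.18376743e-06]), 'force': array([-0.37808305, -0.25664394, -0.62255083]), 'torque': array([ 0.00642482, -0.06836899, -0.04216323]), 'finger_force': 0.0, 'gripper_width': 1.0030461075183776}
```

```bash
python3 - <<'E'
import cv2
a=cv2.imread("pics/scene0.png")[170:300,240:400];b=cv2.imread("pics/side0.png")[170:300,160:320]
cv2.imwrite("pics/crop0.png",cv2.vconcat([cv2.resize(cv2.hconcat([a,b]),(800,325),interpolation=2)]))
E
```

```text
(no output)
```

View pics/crop0.png

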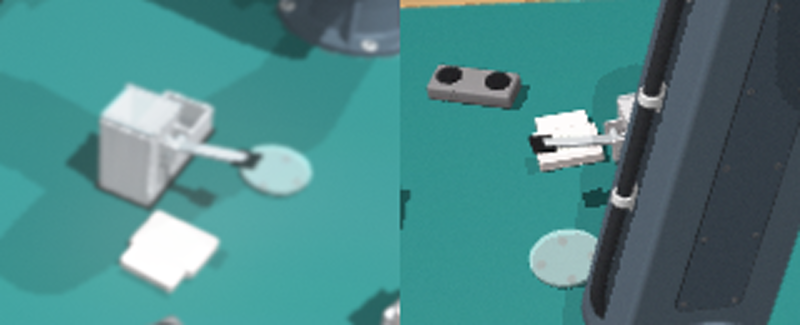

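View pics/scene0.png

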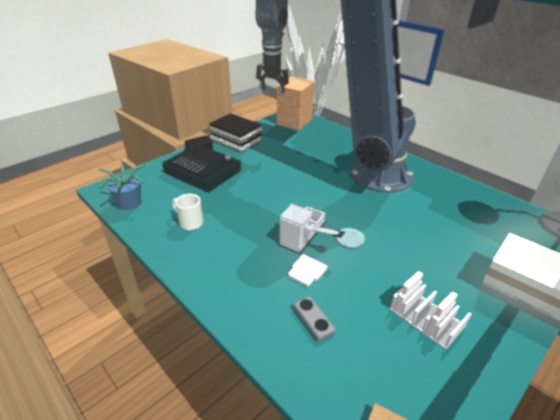

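The pad shows in the scene view at about (340,233) and in the side view at about (217,227). Both agree with the networks, giving a pad at roughly (506,184,106). The dispenser's tray faces the robot, the coaster lies in front of the lever and the spare cartridge behind it. I'll move above the pad and look from near.

```bash
cat >> h.py <<'E'
from scipy.spatial.transform import Rotation as R
def wrist():
    s=status.read_state(); im=vision.get_image("wrist")
    q=np.array(s["tcp_rot"]); T=np.eye(4); T[:3,:3]=R.from_quat(q[[1,2,3,0]]).as_matrix(); T[:3,3]=s["ee_pos"]
    im["world_to_cam"]=np.linalg.inv(T@np.array(im["mount"])); return im
def onz(im,px,z):
    r=least_squares(lambda p:proj(im,[p[0],p[1],z])[0]-px,[480,150]); return r.x
Q=[0,1,0,0]
E
python3 - <<'E'
from h import *
ctrl.reach([480,184,300],Q); effector.close(20)
s=status.read_state();print(s["t"],s["ee_pos"],s["joint_pos"],s["gripper_width"])
im=wrist(); print(np.round(im["mount"],2))
cv2.imwrite("pics/w1.png",cv2.cvtColor(im["image"],cv2.COLOR_RGB2BGR))
for t,z in(("lever_pad",104),("lid_edge",116),("coaster",0),("spare",0),("cell_center",60),("dispenser",0)):
    for x in models.spot_point("wrist",t)[:2]: print(t,np.round(x["location"]),round(x["confidence"],2),np.round(onz(im,np.array(x["location"]),z),1))
E
```

```text
5.475 [479.98867485 184.02293945 299.99755929] [ 3.66101436e-01  2.06944114e-01  9.17887621e-02  1.45564926e+00
  8.05244405e-06 -2.77553861e+00] -0.0008261463656896957
[[   0.      0.94    0.33   85.13]
 [   1.     -0.      0.     -0.46]
 [   0.      0.33   -0.94 -131.81]
 [   0.      0.      0.      1.  ]]
lever_pad [288. 144.] 0.57 [508.5 177.6]
lid_edge [458. 139.] 0.88 [514.5  34.4]
coaster [303. 211.] 0.98 [406.7 155.8]
spare [307.  38.] 0.98 [602.5 155.9]
dispenser [414. 120.] 0.95 [516.6  32. ]
```

View pics/w1.png

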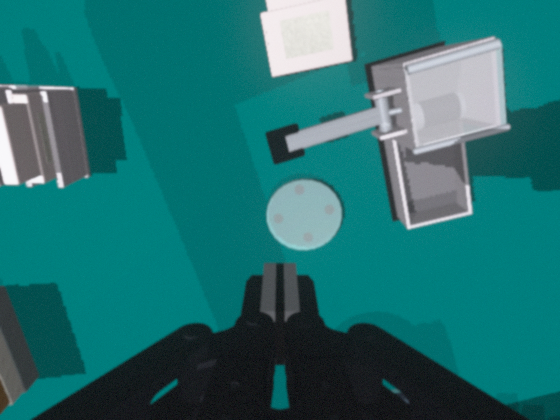

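The wrist view shows the black pad at (286,144), the arm running to the lever pivot near (385,110), the coaster at (304,214) and the cell in the hopper at (435,110). The dispenser is yawed about +0.27 rad. The wrist and fixed-camera estimates differ by about 6 mm in y, so I'll check from nearer.

```bash
cat >> h.py <<'E'
Q=[0,np.cos(.1),np.sin(.1),0]
E
python3 - <<'E'
from h import *
ctrl.reach([470,172,200],Q)
im=wrist(); s=status.read_state();print(s["t"],s["ee_pos"],s["force"])
print("tip px",proj(im,s["ee_pos"]+[0,0,-11]))
a=im["image"].copy(); cv2.imwrite("pics/w2.png",cv2.cvtColor(a,cv2.COLOR_RGB2BGR))
for x in models.spot_point("wrist","lever_pad")[:2]: print(np.round(x["location"]),round(x["confidence"],2),np.round(onz(im,np.array(x["location"]),104),1))
h=models.outline_of("wrist","lever_pad"); print(h and h[0]["box"])
dark=(a.max(2)<45).astype(np.uint8); n,l,st,c=cv2.connectedComponentsWithStats(dark)
for i in range(1,n):
    if st[i,4]>150: print(st[i],c[i],onz(im,c[i],104))
E
```

```text
6.3583 [471.11267127 172.49387259 201.7345093 ] [ 0.37203559 -0.16714103  0.94375871]
tip px [[280.08847942 280.79891889]]
[282. 156.] 0.73 [507.7 178.4]
[256.8, 118.6, 444.5, 180.6]
[257 130  45  48 788] [272.89086294 151.73477157] [509.25454703 184.7036225 ]
[   34   265   493   155 32723] [280.14900834 374.58643767] [340.22401834 146.02648774]
```

View pics/w2.png

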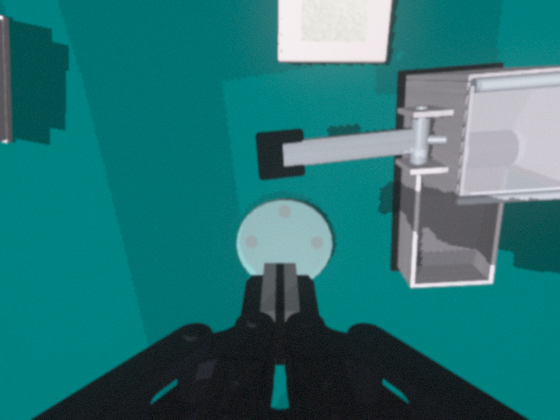

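Near view: the pad spans cols 257–304 and rows 129–179, with its centre at about (281,154), giving (507.5,179.5). The arm overlaps the pad's inner part, so I'll aim slightly outward and press with a force stop.

```bash
python3 - <<'E'
from h import *
ctrl.move_l([507.5,182,140],v=120)
f0=status.read_state()["force"]
def p(n):
    s=status.read_state(); print(n,round(s["t"],2),np.round(s["ee_pos"],1),np.round(s["force"]-f0,1),s["gripper_width"])
p("above")
print(ctrl.move_l([507.5,182,98],v=40,f_stop=2)); p("touch")
print(ctrl.move_l([507.5,182,66],v=35,f_stop=14)); p("down")
im=wrist();cv2.imwrite("pics/w3.png",cv2.cvtColor(im["image"],cv2.COLOR_RGB2BGR))
p("hold")
E
python3 - <<'E'
E
```

```text
above 7.2 [507.5 182.  140.3] [0. 0. 0.] 0.0036056578496810984
True
touch 7.87 [506.9 181.9 114.4] [-0.6 -0.6  0.3] 0.0020137382621576265
True
down 8.97 [508.  181.2  73.1] [-2.2 -1.7 10.9] 0.00348274590350825
hold 9.03 [508.  181.2  73.1] [-1.9 -1.  10.4] 0.0008009274763363332
```

View pics/w3.png

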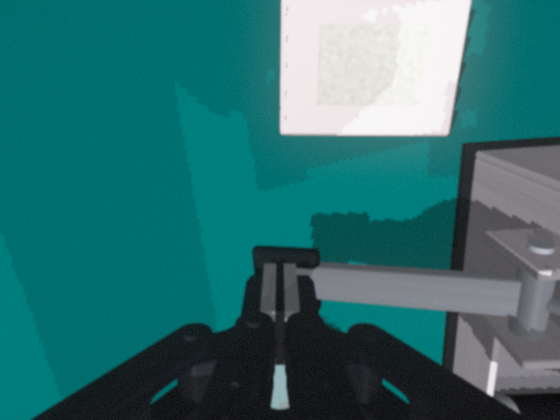

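The fingers are on the pad, whose far edge shows at (286,255), and the fingertip height of 62 mm matches fully down. Next I'll press slightly further to confirm the end stop, let the cell roll and check.

```bash
python3 - <<'E'
from h import *
s=status.read_state();e=s["ee_pos"];print(s["force"])
print(ctrl.move_l([e[0],e[1],e[2]-1.5],v=10,f_stop=12))
ctrl.sleep(1.5)
s=status.read_state();print(s["t"],s["ee_pos"],s["force"])
ims={}
for k in(0,1):
  o=[]
  for c in("scene","side"):
    ims[c]=vision.get_image(c)
    for t in("cell_center","lid_edge"):
        r=models.spot_point(c,t); print(c,t,[(np.round(x["location"],1),round(x["confidence"],2)) for x in r[:2]])
  ctrl.sleep(.6)
a=cv2.resize(ims["scene"]["image"][180:260,260:380],(780,520),interpolation=2)
cv2.imwrite("pics/s4.png",cv2.cvtColor(a,cv2.COLOR_RGB2BGR))
E
```

```text
[-1.56257681 -0.25781804 10.45522468]
True
10.7333 [508.05223838 181.13407083  73.12417438] [-3.26276206  0.04413352 11.14086125]
scene cell_center [(array([312.9, 213. ]), 0.54)]
scene lid_edge [(array([298.5, 196.5]), 0.94)]
side cell_center [(array([276.2, 259.3]), 0.62)]
side lid_edge [(array([259.4, 204. ]), 0.58)]
scene cell_center [(array([313.2, 213.6]), 0.65), (array([404.4, 300.1]), 0.48)]
scene lid_edge [(array([297.9, 198.3]), 0.84)]
side cell_center [(array([275.6, 263. ]), 0.38)]
side lid_edge [(array([259.3, 207.1]), 0.72)]
```

View pics/s4.png

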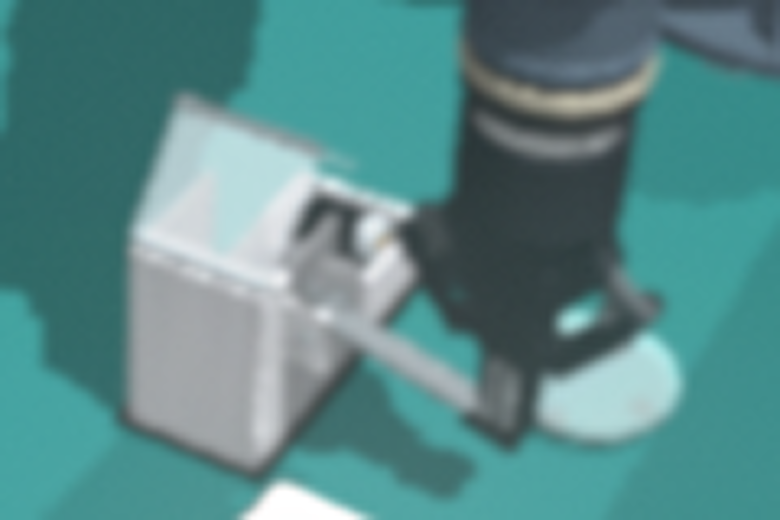

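The lid is raised, with its edge at about crop (250,125), and the cell lies in the tray at about (350,225). I'll press a bit harder to be sure of the stop, and triangulate the lid edge and the cell twice.

```bash
python3 - <<'E'
from h import *
e=status.read_state()["ee_pos"]
print(ctrl.move_l([e[0],e[1],e[2]-3],v=15,f_stop=22))
for k in range(3):
  s=status.read_state();print(round(s["t"],2),np.round(s["ee_pos"],1),np.round(s["force"],1))
  o={"cell_center":[],"lid_edge":[]}
  for c in("scene","side"):
    im=vision.get_image(c)
    for t in o:
        r=models.spot_point(c,t)
        if r:o[t].append((im,np.array(r[0]["location"])))
  for t in o:
    if len(o[t])==2: print(t,*[np.round(v,1) for v in tri(o[t])])
  ctrl.sleep(.3)
E
```

```text
True
12.75 [508.1 181.1  73. ] [-4.8 -1.1 13.1]
cell_center [430.    6.1  29.7] 0.1
lid_edge [531.3  37.9 170.6] 3.6
13.35 [508.1 181.1  73. ] [-4.3 -0.3 13.4]
cell_center [441.1  54.6 -28.1] 17.1
lid_edge [540.6  43.  167.8] 2.0
13.95 [508.1 181.1  73. ] [-3.3 -0.2 14.3]
cell_center [424.7   4.4  29.3] 0.3
lid_edge [539.6  44.5 170.5] 2.2
```

The end stop is confirmed: the height holds at 73.0 mm while the force rises. The lid edge is at about 170 mm, and the cell is at rest in the tray at z about 29 mm. Now I'll ease the lever up slowly.

```bash
python3 - <<'E'
from h import *
for z in(95,108,119):
    ctrl.move_l([508,181.1,z],v=8); s=status.read_state();print(round(s["t"],2),np.round(s["ee_pos"],1),np.round(s["force"],1))
ctrl.move_l([508,181.1,230],v=120)
ctrl.move_l([470,184,300],v=150)
ctrl.sleep(.5)
im=wrist();print(status.read_state()["t"])
cv2.imwrite("pics/w5.png",cv2.cvtColor(im["image"],cv2.COLOR_RGB2BGR))
E
```

```text
17.49 [508.1 181.   95. ] [2.5 2.6 3.6]
19.27 [507.8 181.1 107.9] [-1.4 -2.   3. ]
20.79 [507.9 181.1 118.9] [ 0.4  0.  -0.4]
23.1
```

View pics/w5.png

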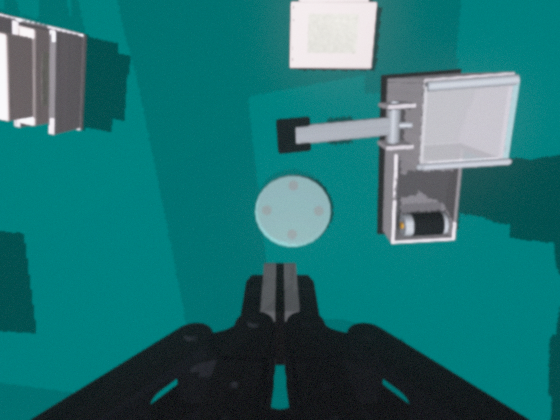

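The lid is shut (around (470,120)), the lever is back up with its pad at (293,134), and the cell rests against the tray's end at (424,223). The coaster and spare haven't moved, and the arm is clear.

```bash
python3 -c "
from h import *
print(ctrl.hand_in())"
```

```text
the job is handed in; nothing more can be done
None
```

The job is handed in: I pressed the lever to its stop, the cell rolled out and came to rest in the tray, then I eased the lever up until the lid shut and moved the arm clear, at about 23 s of the 40 s allowed.

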